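# Build the vice's disc-spring stack

## Task

Finish the spring stack for the bench vice: put the three conical spring washers that lie loose on the bench onto the upright arbor, on top of the one already there, so that all four face alternately up and down (wide rims meet wide rims, narrow ends meet narrow ends). Each already lies the way up it is to be used, so none needs turning over: just choose the order. Lower each one down the arbor until it seats level rather than letting it drop, and leave the flat ring and the other things on the bench where they are.

Things in the scene. Friction and masses are not known exactly. Their poses are not given: they have to be found in the camera images.
- washer1_mid (a point): plain steel conical washer, 4 alike: 60 mm outside, 28 mm bore, 18 mm high, 0.2 kg; rim a vertical band 8 mm high at the wide end, sloping in to a narrow end 34 mm across. Point: its centre, 9 mm above what it lies on. z axis points from wide to narrow end: up = rim low (hill), down = rim on top (dish). Two lie each way; any one of the four starts on the arbor, the rest on the bench
- washer2_mid (a point): plain steel conical washer, 4 alike: 60 mm outside, 28 mm bore, 18 mm high, 0.2 kg; rim a vertical band 8 mm high at the wide end, sloping in to a narrow end 34 mm across. Point: its centre, 9 mm above what it lies on. z axis points from wide to narrow end: up = rim low (hill), down = rim on top (dish). Two lie each way; any one of the four starts on the arbor, the rest on the bench
- washer3_mid (a point): plain steel conical washer, 4 alike: 60 mm outside, 28 mm bore, 18 mm high, 0.2 kg; rim a vertical band 8 mm high at the wide end, sloping in to a narrow end 34 mm across. Point: its centre, 9 mm above what it lies on. z axis points from wide to narrow end: up = rim low (hill), down = rim on top (dish). Two lie each way; any one of the four starts on the arbor, the rest on the bench
- washer4_mid (a point): plain steel conical washer, 4 alike: 60 mm outside, 28 mm bore, 18 mm high, 0.2 kg; rim a vertical band 8 mm high at the wide end, sloping in to a narrow end 34 mm across. Point: its centre, 9 mm above what it lies on. z axis points from wide to narrow end: up = rim low (hill), down = rim on top (dish). Two lie each way; any one of the four starts on the arbor, the rest on the bench
- arbor_foot (a point): foot of the fixed upright steel arbor, on its axis at the bench top (z up): round stub 22 mm across, 75 mm tall, bevelled end; no base, so the bottom washer lies on the bench. Each washer adds 18 mm when faces alternate (four: 72 mm high); two facing the same way nest and lose about 8 mm
- spacer: bystander: flat steel ring, 84 mm across, 56 mm bore, 8 mm thick, not conical; loose, origin at its underside
- tealight: bystander: small round tea-light tin, 42 mm across, 17 mm high; loose, origin at its underside
- hammer: bystander: claw hammer lying flat, about 290 mm long, head 30 mm high and some 140 mm wide; loose, origin at the middle of its handle on the bench, x towards the head
- offcut: bystander: flat wood offcut 75 x 120 x 22 mm; loose, origin at its underside
There are look-alikes about, which are no part of the job. Leave any pink or purple look-alike of the part that bears washer1_mid alone. What is shaped like the part that bears washer4_mid but yellow is not meant.

How it is judged (in metres and radians):
At the end, for the whole second after the job is handed in: All four conical washers are on the arbor, each within 6 mm of its axis, level within 5 degrees and at rest; the topmost one's centre is 59.5 to 66 mm above the bench (reached only if all faces alternate); the washer first on the arbor is still at the bottom, within 8 mm of its start (horizontal distance between each of washer1_mid, washer2_mid, washer3_mid, washer4_mid and arbor_foot below 0.006 m and angle between the z axis of each of washer1_mid, washer2_mid, washer3_mid, washer4_mid and the z axis of arbor_foot, either way round below 0.09 rad and linear speed of each of washer1, washer2, washer3, washer4 below 0.02 m/s and height (world z) of each of washer1_mid, washer2_mid, washer3_mid, washer4_mid below 0.066 m and height (world z) of any of washer1_mid, washer2_mid, washer3_mid, washer4_mid above 0.0595 m and distance of any of washer1_mid, washer2_mid, washer3_mid, washer4_mid from where it was at the start of the episode below 0.008 m); the robot touches nothing.
It fails at once if the flat ring, tea-light, hammer or wood offcut is shoved more than 30 mm (distance of any of spacer, tealight, hammer, offcut from where it was at the start of the episode above 0.03 m).
It fails at once if a washer is let fall down the arbor (faster than 0.5 m/s while on it) ((horizontal distance between washer1_mid and arbor_foot below 0.01 m and height (world z) of washer1_mid below 0.072 m and linear speed of washer1 above 0.5 m/s) or (horizontal distance between washer2_mid and arbor_foot below 0.01 m and height (world z) of washer2_mid below 0.072 m and linear speed of washer2 above 0.5 m/s) or (horizontal distance between washer3_mid and arbor_foot below 0.01 m and height (world z) of washer3_mid below 0.072 m and linear speed of washer3 above 0.5 m/s) or (horizontal distance between washer4_mid and arbor_foot below 0.01 m and height (world z) of washer4_mid below 0.072 m and linear speed of washer4 above 0.5 m/s)).
It also fails if it takes over 61 s, if anything falls off the work surface, if the arm or the gripper's body presses on something with over 40 N, if the wrist force passes 120 N, or if a joint passes its speed limit or range.

## Robot

A 7-joint arm with a two-finger parallel gripper is mounted at the origin on the work surface. World frame = base frame: x ahead of the robot, y to its left, z up, the work surface at z = 0. Lengths are in m, angles in degrees, forces in N, time in s.
With the tool pointing down it reaches from about 0.35 to 0.9 m from the base axis. Payload 8.1 kg.
Tool frame: the origin (TCP) lies on the centre line of the jaws, within the pads' length; the fingertips stand 25 mm ahead of it and the grasp point (between the pads) lies 6 mm ahead of it; x points along the fingers, y is the direction in which the jaws open and shut, and the axes are right-handed (so a half turn about x gives the same grasp; the last joint's range is limited). The gripper opens to 85 mm and grips with 20 to 120 N. Pads are 22 mm wide; open, the fingers measure 114 mm over their backs; the gripper's body (76 mm by 85 mm) begins 54 mm behind the grasp point. The pads swing forward as they close: fully open they stand 13 mm farther back than shut.
Start: joints at [-81.452, 24.895, 1.432, 90.138, -0.665, 64.973, -4.303], TCP at [0.156, 0.605, 0.256] pointing down, gripper open.
Joint ranges: [-149.89, 149.89], [-25.12, 119.58], [-72.63, 75.52], [4.76, 147.25], [-75.54, 255.54], [6.69, 114.76], [-157.13, 157.13]. Speed limits (degrees/s): [127.2, 127.2, 172.46, 172.46, 180, 180, 180].

## Interface

Orientations are given as a 3x3 rotation matrix whose columns are the frame's x, y, z axes.
In Python, from rig import read_state, read_camera, close_job gives the robot as it stands.
- The arm moves only by the shell command python3 -m inch 'ROWS' [FORCE]. ROWS is JSON, one flat list of numbers, 7 for each row, row after row: the turn, a rotation vector about the tool's x, y, z in degrees, then the shift along the tool's x, y, z in mm, then the closure in counts, from 0 (fully open) to 255 (shut). A call has 1 to 5 rows; each row shifts and turns the commanded pose from where the row before left it, along the tool's axes as they then stand; what a row does not reach is not made up. A row lasts 1/10 s, in which the tool goes at most 50 mm and 8.59 degrees, less where a joint would pass 70% of its speed; a pose out of reach is approached as far as the arm can. A call is refused whole if a number of a shift passes 50 or a number of a turn 8.59, either way. A call with a gripper value outside its range is refused whole. The fingers move at their own pace and stop on an object; FORCE is the grip in N (left out, the last holds). Time passes only in rows, so rows that do not move let the fingers close. It gives the time, the measured TCP pose, the force and the opening at its end, in the units of the state.
- read_state(): the state, without advancing time (a new reading comes with each control period).
- read_camera(name): name is "side" or "top" or "wrist"; returns a dict with "pixels" (384x512x3 uint8, red, green, blue), "range_z" (384x512 float32, m along the optical axis (not along the pixel's ray), 0 where there is no reading), "K" (3x3 intrinsics, pixels), "xyz" and "rotation" of the camera in the world; the wrist camera has in their place "mount" (4x4, takes a point from camera to tool coordinates, whose origin is the TCP and whose axes are the tool frame's). Camera axes: x right, y down, z forward; pixel columns grow to the right and rows downward; lengths in m; the calibration is good to about 2 mm. The wrist camera is an equidistant fisheye: a pixel r from the principal point sees the ray r / f radians off the axis. A picture is of the moment at which its call begins: read the wrist's pose just before it.
- close_job(): hands the job in, once; it reports no verdict.
The state is a dict: "clock": time; "qpos": joint angles; "qvel": joint speeds; "effort": joint torques, N m; "position": TCP position; "eef_rot": TCP orientation; "wrist_force": force on the tool from outside, world axes, zero at the start; "wrist_torque": the same for the moment, N m; "grip_width": finger opening in m.
Only numpy, scipy, OpenCV 4.12 (cv2) and the standard library are available. Lean on these libraries where they do the work, as an engineer would, in place of code of your own. Each camera call takes 0.05 s, during which the arm holds its last target. There are 200 camera calls.

## Working session

There is one attempt and no reset: what is moved stays moved. The work goes in short steps, Python scripts to look and compute and a shell command to move; the robot and the scene stay as the last step left them, time stands still between calls to the robot, and variables do not carry over. Pictures are saved under pics/ and viewed, about 8 in all and at most 12, crops included, and the job is handed in when it is done.

```bash
mkdir -p pics; ls; python3 - <<'E'
from rig import *
import cv2,numpy as np
s=read_state();print(s['clock'],s['position'],s['eef_rot'],s['grip_width'])
for n in ['top','side']:
    c=read_camera(n);np.savez(n+'.npz',**{k:v for k,v in c.items()})
    print(n,c['K'].tolist(),c['xyz'],np.array(c['rotation']).tolist())
    cv2.imwrite(f'pics/{n}0.png',cv2.resize(c['pixels'][:,:,::-1],(800,600)))
E
```

```text
pics
0.0 [0.15566093 0.6048187  0.2555253 ] [[-2.68912202e-04  2.49260960e-01  9.68436318e-01]
 [-1.55275442e-03  9.68435081e-01 -2.49261073e-01]
 [-9.99998758e-01 -1.57077312e-03  1.26617047e-04]] 0.08521480120400658
top [[358.5648965516512, 0.0, 259.2274146132092], [0.0, 358.5648965516512, 198.15995695373007], [0.0, 0.0, 1.0]] [ 0.39177643 -0.01470492  0.80464254] [[0.021763119104769302, -0.9868002723484305, 0.16047301685920748], [-0.9993933951563646, -0.0258380646907604, -0.023350291879778155], [0.027188386577110132, -0.1598674979665971, -0.9867639914028248]]
side [[398.8305054388398, 0.0, 253.73265757724624], [0.0, 398.8305054388398, 187.3209783230794], [0.0, 0.0, 1.0]] [0.21736028 0.45595966 0.68663885] [[-0.8380821513542095, -0.42295761207859045, 0.34456518391485286], [-0.5453899116743774, 0.6345645529993377, -0.5476108767369084], [0.012967336862842967, -0.6468652769020203, -0.7624940404443554]]
```

View pics/top0.png

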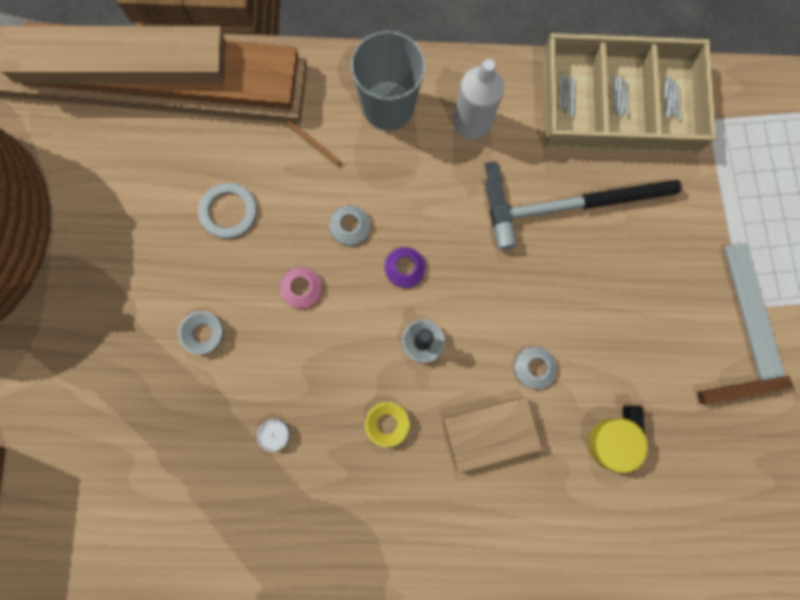

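View pics/side0.png

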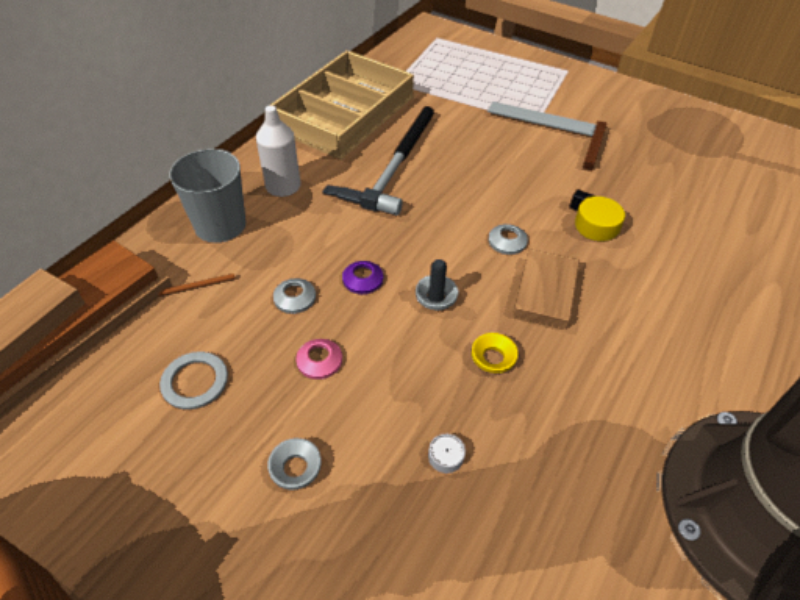

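Top view (800×600): on the arbor (424,340) is a dish. The loose plain washers are hills at (350,225) and (536,368) and a dish at (201,333). The pink (300,288), purple (405,267) and yellow (387,425) ones are look-alikes, (228,210) is the flat ring and (273,436) is the tea-light. The order is hill, dish, hill. I'll confirm in a crop and measure.

```bash
cat > h.py <<'E'
import numpy as np,cv2
from rig import *
def cloud(c):
    K=c['K'];d=c['range_z'];v,u=np.mgrid[:384,:512]
    p=np.stack([(u-K[0,2])/K[0,0]*d,(v-K[1,2])/K[1,1]*d,d],-1)
    return p@np.array(c['rotation']).T+c['xyz']
E
python3 - <<'E'
from h import *
N={'top':{'hillA':(350,225),'hillB':(536,368),'dish':(201,333),'arbor':(424,340)},'side':{'hillA':(295,295),'hillB':(508,239),'dish':(294,464),'arbor':(438,290)}}
for n in N:
    c=dict(np.load(n+'.npz'));P=cloud(c);ok=c['range_z']>0
    ims=[]
    for k,(u,v) in N[n].items():
        u=int(u*.64);v=int(v*.64);w=P[v-26:v+26,u-26:u+26].reshape(-1,3)
        c0=np.median(w[w[:,2]>.005],0)[:2]
        m=(w[:,2]>.004)&(np.hypot(*(w[:,:2]-c0).T)<.045);q=w[m]
        lo=q[q[:,2]<.025]
        (cx,cy),r=cv2.minEnclosingCircle(lo[:,:2].astype(np.float32))
        print(n,k,np.round([cx,cy,r,q[:,2].max()],4),len(q))
        if k=='arbor':
            a=q[q[:,2]>.035];print('  arbor high pts',len(a),a[:,:2].min(0),a[:,:2].max(0)); t=q[q[:,2]>.071];print('  top',t.mean(0),len(t))
        im=cv2.resize(c['pixels'][v-26:v+26,u-26:u+26,::-1],(300,300),interpolation=cv2.INTER_CUBIC);ims.append(im)
    cv2.imwrite(f'pics/crop_{n}.png',np.vstack([np.hstack(ims[:2]),np.hstack(ims[2:])]))
    b=P[200:300,150:300,2];print('bench z',np.median(b))
E
```

```text
top hillA [0.6389 0.0486 0.044  0.0229] 453
top hillB [ 0.4348 -0.2101  0.0442  0.0261] 515
top dish [0.4813 0.2544 0.0443 0.0229] 543
top arbor [ 0.4753 -0.0581  0.0441  0.0792] 580
  arbor high pts 101 [ 0.4650955  -0.06957323] [ 0.48493525 -0.04879583]
  top [ 0.47603007 -0.05952586  0.07510636] 78
bench z 0.0018961836327046067
side hillA [0.6455 0.052  0.0309 0.0195] 389
side hillB [ 0.4181 -0.1991  0.045   0.0244] 356
side dish [0.4798 0.2527 0.0305 0.0207] 715
side arbor [ 0.4765 -0.0584  0.0311  0.0763] 574
  arbor high pts 169 [ 0.46516567 -0.06548163] [ 0.48592356 -0.04758394]
  top [ 0.47503382 -0.05733379  0.07414345] 45
bench z -3.547453247998433e-05
```

View pics/crop_top.png

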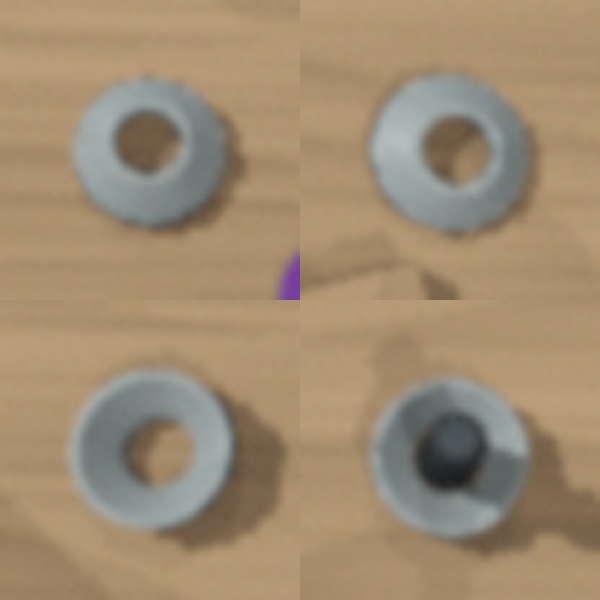

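The crop confirms it: plain grey hills A and B, a plain grey dish, and a dish on the arbor. Next I'll refine the centres.

```bash
python3 - <<'E'
from h import *
from scipy.optimize import least_squares
C={'hillA':(.6445,.0515),'hillB':(.432,-.207),'dish':(.4805,.2535),'arbor':(.4757,-.0584)}
for n in ('top','side'):
    c=dict(np.load(n+'.npz'));P=cloud(c).reshape(-1,3)
    g=c['pixels'].reshape(-1,3).astype(int);grey=(g[:,0]-g[:,2])<25
    for k,c0 in C.items():
        c0=np.array(c0)
        for it in range(3):
            m=(np.hypot(*(P[:,:2]-c0).T)<.036)&(P[:,2]>.0035)&grey&(P[:,2]<.03);q=P[m]
            h=cv2.convexHull(q[:,:2].astype(np.float32))[:,0]
            s=least_squares(lambda x:np.hypot(*(h-x[:2]).T)-x[2],[*c0,.03],loss='soft_l1',f_scale=.001).x;c0=s[:2]
        print(n,k,np.round(s,4),len(q))
E
```

```text
top hillA [0.645  0.051  0.0294] 423
top hillB [ 0.4426 -0.2212  0.0296] 463
top dish [0.4801 0.2524 0.0297] 502
top arbor [ 0.4761 -0.0592  0.0295] 447
side hillA [0.6442 0.0517 0.0294] 382
side hillB [ 0.4417 -0.22    0.0292] 318
side dish [0.4793 0.253  0.0295] 685
side arbor [ 0.4756 -0.059   0.0297] 379
```

```bash
python3 -m inch '[0,0,0,0,-28,41,0, 0,0,0,0,-28,41,0, 0,0,0,0,-28,41,0, 0,0,0,0,-28,41,0, 0,0,0,0,-28,41,0]' 40 && python3 -m inch '[0,0,0,0,-28,41,0, 0,0,0,0,-28,41,0, 0,0,0,0,-28,41,0, 0,0,0,0,-28,41,0, 0,0,0,0,-28,41,0]' && python3 -m inch '[0,0,0,0,-28,41,0, 0,0,0,0,-28,41,0, 0,0,0,0,-27,40,0, 0,0,0,0,-20,30,0, 0,0,0,0,-5,6,0]'
cat >> h.py <<'E'
T={'A':(.6446,.0514),'B':(.4421,-.2206),'D':(.4797,.2527),'P':(.4757,-.0590)}
def go(name,z=None):
    s=read_state();R=s['eef_rot'];t=np.array([*T[name],s['position'][2] if z is None else z])
    yaw=np.degrees(np.arctan2(R[1,1],R[0,1]))
    print('t',s['clock'],'pos',np.round(s['position'],4),'yaw',round(yaw,2),'tilt',np.round(np.degrees(R[:2,0]),2),'w',s['grip_width'],'F',np.round(s['wrist_force'],1));print('tool delta mm',np.round(1000*R.T@(t-s['position']),1))
E
python3 -c "
from h import *
go('A')"
```

```text
clock: 0.6
position: [0.3203, 0.4167, 0.2561]
eef_rot: [[-0.0, 0.249, 0.968], [-0.0, 0.968, -0.249], [-1.0, -0.0, -0.0]]
wrist_force: [-0.1, 0.5, 0.0]
grip_width: 0.0854
clock: 1.1
position: [0.4838, 0.2302, 0.2562]
eef_rot: [[-0.0, 0.249, 0.968], [0.0, 0.968, -0.249], [-1.0, -0.0, -0.0]]
wrist_force: [0.9, 0.2, 0.5]
grip_width: 0.0859
clock: 1.6
position: [0.6113, 0.0827, 0.2558]
eef_rot: [[0.001, 0.255, 0.967], [-0.003, 0.967, -0.255], [-1.0, -0.003, 0.001]]
wrist_force: [0.2, -0.4, 0.1]
grip_width: 0.0855
t 1.6 pos [0.6113 0.0827 0.2558] yaw 75.21 tilt [ 0.03 -0.16] w 0.08545145749174461 F [ 0.2 -0.4  0.1]
tool delta mm [  0.1 -21.7  40.2]
```

```bash
python3 -m inch '[0,0,0,20,-11,20,0, 0,0,0,40,-11,20,0, 0,0,0,50,0,0,0, 0,0,0,50,0,0,0, 0,0,0,30,0,0,0]' && python3 -m inch '[0,0,0,0,0,0,0, 0,0,0,0,0,0,0]' 
python3 - <<'E'
from h import *
go('A',.028)
c=read_camera('wrist');print(c['mount'],c['K'])
cv2.imwrite('pics/w1.png',c['pixels'][:,:,::-1])
E
```

```text
clock: 2.1
position: [0.6398, 0.0573, 0.0622]
eef_rot: [[-0.005, 0.249, 0.969], [-0.0, 0.969, -0.249], [-1.0, -0.001, -0.005]]
wrist_force: [0.4, 0.2, -0.4]
grip_width: 0.0853
clock: 2.3
position: [0.6423, 0.0572, 0.0667]
eef_rot: [[-0.001, 0.249, 0.969], [0.0, 0.969, -0.249], [-1.0, -0.0, -0.001]]
wrist_force: [0.6, -0.3, 0.3]
grip_width: 0.0855
t 2.3 pos [0.6423 0.0572 0.0667] yaw 75.59 tilt [-0.04  0.  ] w 0.08547401461034121 F [ 0.6 -0.3  0.3]
tool delta mm [38.7 -5.   3.7]
[[-1.93448562e-05 -2.63411078e-01  9.64683681e-01 -1.16758712e-01]
 [ 9.99999996e-01  7.71200389e-05  4.11110186e-05 -5.64582271e-04]
 [-8.52255407e-05  9.64683678e-01  2.63411075e-01 -6.62008008e-02]
 [ 0.00000000e+00  0.00000000e+00  0.00000000e+00  1.00000000e+00]] [[297.31863964   0.         257.79939593]
 [  0.         297.31863964 190.50616796]
 [  0.           0.           1.        ]]
```

View pics/w1.png

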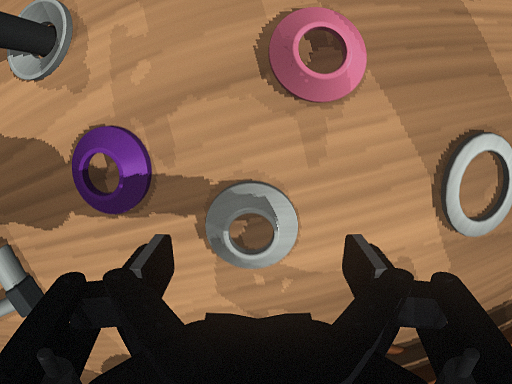

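Wrist view: hill A at (252,225) lies between the fingers (tips near 160 and 355), slightly to the left, which agrees with the computed delta. I'll descend and grip.

```bash
python3 -m inch '[0,0,0,10,-3,2,0, 0,0,0,15,-2,2,0, 0,0,0,10,0,0,0, 0,0,0,3,0,0,0, 0,0,0,0,0,0,0]' && python3 -c "
from h import *
go('A',.028)" && python3 -m inch '[0,0,0,0,0,0,120, 0,0,0,0,0,0,120, 0,0,0,0,0,0,120, 0,0,0,0,0,0,120, 0,0,0,0,0,0,120]' 40 && python3 -c "
from h import *
go('A',.028)"
```

```text
clock: 2.85
position: [0.6444, 0.0508, 0.0274]
eef_rot: [[-0.001, 0.249, 0.968], [-0.0, 0.968, -0.249], [-1.0, -0.0, -0.001]]
wrist_force: [0.1, 0.8, 0.4]
grip_width: 0.0856
t 2.85 pos [0.6444 0.0508 0.0274] yaw 75.57 tilt [-0.09 -0.01] w 0.08562498867803696 F [0.1 0.8 0.4]
tool delta mm [-0.6  0.6  0. ]
clock: 3.35
position: [0.6466, 0.0509, 0.0323]
eef_rot: [[0.004, 0.249, 0.968], [0.001, 0.968, -0.249], [-1.0, 0.002, 0.003]]
wrist_force: [-10.2, -0.3, 33.0]
grip_width: 0.0487
t 3.35 pos [0.6466 0.0509 0.0323] yaw 75.56 tilt [0.22 0.06] w 0.04866888402014923 F [-10.2  -0.3  33. ]
tool delta mm [ 4.3 -0.  -2. ]
```

The tips rode up onto the cone: the pads were too high at this opening. I'll reopen, look, and go lower.

```bash
python3 -m inch '[0,0,0,0,0,0,0, 0,0,0,0,0,0,0, 0,0,0,0,0,0,0, 0,0,0,0,0,0,0]' && python3 - <<'E'
from h import *
go('A',.0205)
for n in ('side','wrist'):
    c=read_camera(n)
    if n=='side': cv2.imwrite('pics/s2.png',cv2.resize(c['pixels'][120:280,110:310,::-1],(800,640))[:600])
E
```

```text
clock: 3.75
position: [0.6448, 0.0509, 0.028]
eef_rot: [[-0.0, 0.249, 0.968], [-0.0, 0.968, -0.249], [-1.0, -0.0, -0.0]]
wrist_force: [-0.3, 0.1, -0.4]
grip_width: 0.0859
t 3.75 pos [0.6448 0.0509 0.028 ] yaw 75.57 tilt [-0.03 -0.  ] w 0.08593718850571591 F [-0.3  0.1 -0.4]
tool delta mm [ 7.5  0.4 -0.3]
```

View pics/s2.png

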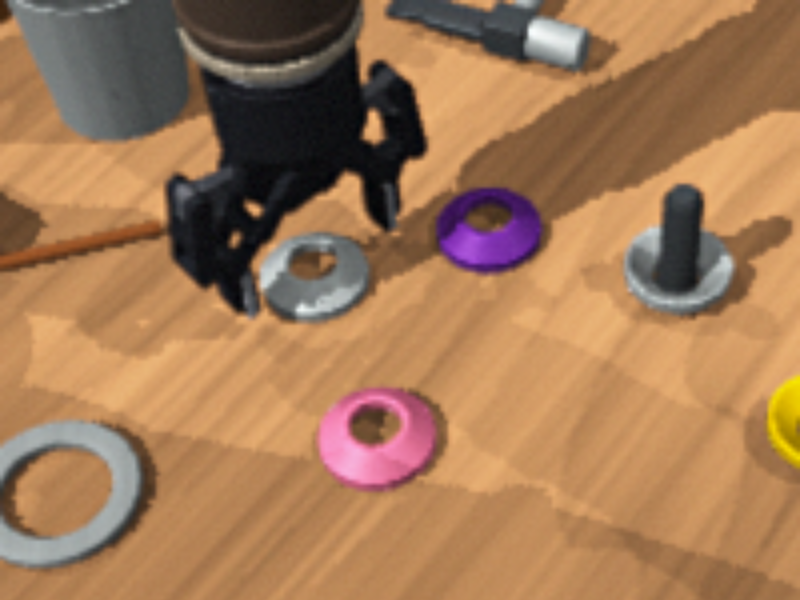

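The washer at (315,275) looks slightly off the line between the tips (245,290)–(385,205). I'll re-measure it.

```bash
cat >> h.py <<'E'
from scipy.optimize import least_squares
def meas(n,c0,zlo=.0035,zhi=.03,rad=.036):
    c=read_camera(n);P=cloud(c).reshape(-1,3);g=c['pixels'].reshape(-1,3).astype(int)
    grey=((g[:,0]-g[:,2])<25)&(g.sum(1)>150);c0=np.array(c0)
    for it in range(4):
        q=P[(np.hypot(*(P[:,:2]-c0).T)<rad)&(P[:,2]>zlo)&(P[:,2]<zhi)&grey]
        h=cv2.convexHull(q[:,:2].astype(np.float32))[:,0]
        s=least_squares(lambda x:np.hypot(*(h-x).T)-.0294,c0,loss='soft_l1',f_scale=.0007);c0=s.x
    print(n,np.round(c0,4),'n',len(q),'res mm',np.round(1000*np.abs(s.fun).mean(),2));return c0
E
python3 -c "
from h import *
meas('side',T['A'],zhi=.02);meas('top',T['A'],zhi=.02)"
```

```text
side [0.6444 0.0511] n 388 res mm 0.42
top [0.6441 0.0511] n 56 res mm 0.68
```

```bash
python3 -m inch '[0,0,0,7,0,0,0, 0,0,0,0,0,0,0, 0,0,0,0,0,0,90, 0,0,0,0,0,0,90, 0,0,0,0,0,0,90]' 40 && python3 -m inch '[0,0,0,0,0,0,90, 0,0,0,0,0,0,90]' && python3 -c "
from h import *
go('A',.0205)"
```

```text
clock: 4.45
position: [0.645, 0.0509, 0.0219]
eef_rot: [[0.0, 0.249, 0.968], [0.0, 0.968, -0.249], [-1.0, 0.0, -0.0]]
wrist_force: [-1.8, -0.3, 5.0]
grip_width: 0.0576
clock: 4.65
position: [0.645, 0.0509, 0.0219]
eef_rot: [[0.0, 0.249, 0.968], [0.0, 0.968, -0.249], [-1.0, 0.0, 0.0]]
wrist_force: [-2.6, -0.5, 5.7]
grip_width: 0.058
t 4.65 pos [0.645  0.0509 0.0219] yaw 75.57 tilt [0.01 0.01] w 0.05797082622365635 F [-2.6 -0.5  5.7]
tool delta mm [ 1.4  0.4 -0.5]
```

```bash
python3 -m inch '[0,0,0,-10,0,0,90, 0,0,0,-20,0,0,90, 0,0,0,-30,0,0,90, 0,0,0,-40,0,0,90, 0,0,0,0,0,0,90]' && python3 - <<'E'
from h import *
go('A')
c=read_camera('side');cv2.imwrite('pics/s3.png',cv2.resize(c['pixels'][70:230,110:310,::-1],(750,600)))
E
```

```text
clock: 5.15
position: [0.6484, 0.0508, 0.1274]
eef_rot: [[0.009, 0.25, 0.968], [0.001, 0.968, -0.25], [-1.0, 0.003, 0.009]]
wrist_force: [0.7, 0.7, -1.3]
grip_width: 0.058
t 5.15 pos [0.6484 0.0508 0.1274] yaw 75.55 tilt [0.52 0.07] w 0.05802422999695979 F [ 0.7  0.7 -1.3]
tool delta mm [-0.  -0.4 -3.8]
```

View pics/s3.png

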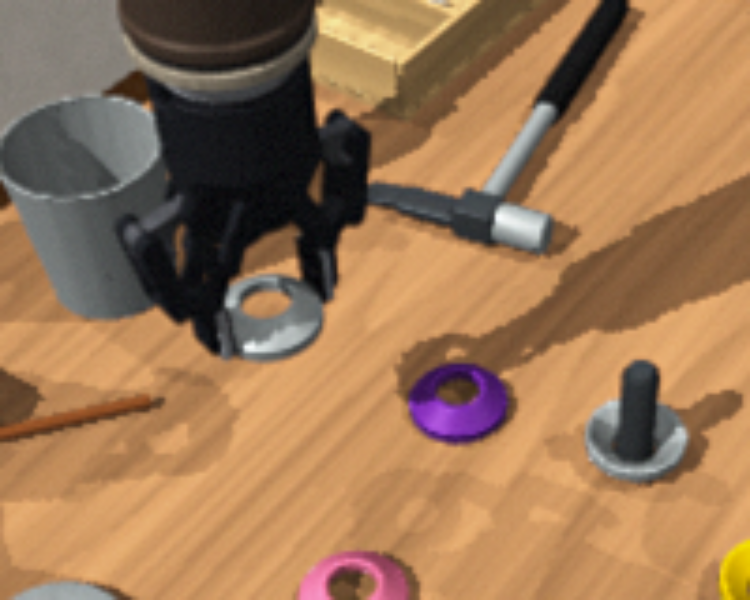

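```bash
cat >> h.py <<'E'
def wcloud(c):
    K=c['K'];v,u=np.mgrid[:384,:512];a=(u-K[0,2])/K[0,0];b=(v-K[1,2])/K[1,1];th=np.hypot(a,b)+1e-9
    d=c['range_z'];t=np.tan(th)*d/th
    p=np.stack([a*t,b*t,d],-1);p[(th>1.4)|(d<=0)]=np.nan
    return p@c['mount'][:3,:3].T+c['mount'][:3,3]
def held(kind):
    # washer centre offset in tool axes: returns y,z offset, bottom distance ahead, tilts
    c=read_camera('wrist');P=wcloud(c);g=c['pixels'].astype(int)
    m=(np.abs(P[...,1])<.026)&(np.abs(P[...,2])<.04)&(P[...,0]>-.01)&(P[...,0]<.035)&(g.sum(-1)>190)
    q=P[m]
    def f(x):
        w=q-[0,x[0],x[1]];h=x[2]-q[:,0]-x[3]*w[:,1]-x[4]*w[:,2]  # height above washer bottom
        r=np.hypot(w[:,1],w[:,2])
        if kind=='hill': prof=np.interp(r,[13.5e-3,14e-3,17e-3,30e-3,30.5e-3],[.014,.018,.018,.008,.002])
        else: prof=np.interp(r,[14e-3,17e-3,27e-3,30e-3,30.5e-3],[.0,.005,.018,.018,.01])
        return h-prof
    best=min((least_squares(f,[y,z,.022,0,0],loss='soft_l1',f_scale=.0007) for y in(-.002,.002) for z in(-.004,0,.004)),key=lambda s:s.cost)
    x=best.x;print('held y,z,bottom mm',np.round(x[:3]*1000,2),'tilt deg',np.round(np.degrees(x[3:]),2),'n',len(q),'med res mm',np.round(1000*np.median(np.abs(best.fun)),2));return c,P,q
E
python3 - <<'E'
from h import *
c,P,q=held('hill');print(np.round(q.min(0),3),np.round(q.max(0),3))
cv2.imwrite('pics/w4.png',c['pixels'][:,:,::-1])
E
```

```text
held y,z,bottom mm [-0.81  2.65 22.97] tilt deg [ 0.35 -0.64] n 7469 med res mm 0.4
[ 0.003 -0.026 -0.028] [0.023 0.026 0.032]
```

View pics/w4.png

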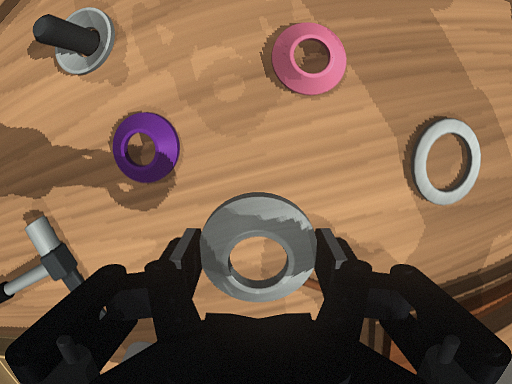

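Held level (tilt below 1°), sitting at the rim, centre hole at (258,262). I'll approach the arbor and measure both with the same wrist camera, so its bias cancels.

```bash
cat >> h.py <<'E'
def arb(zmin=.060):
    # arbor stub near top, in tool axes, from the wrist camera
    s=read_state();R=s['eef_rot'];c=read_camera('wrist');P=wcloud(c);W=P@R.T+s['position']
    m=(np.hypot(W[...,0]-T['P'][0],W[...,1]-T['P'][1])<.025)&(W[...,2]>zmin)&(W[...,2]<.09)&(c['pixels'].astype(int).sum(-1)<230)
    q=W[m]
    if len(q)<20: print('few',len(q));return
    zt=np.percentile(q[:,2],97);q=q[q[:,2]<zt+.003]
    def f(x):
        w=q-[x[0],x[1],0];r=np.hypot(w[:,0],w[:,1])
        # distance to stub: side wall or flat top
        return np.where((q[:,2]>x[2]-.004),0*r+np.maximum(r-.011,0),r-.011)
    t=q[q[:,2]>zt-.0015];e=least_squares(f,[*T['P'],zt],loss='soft_l1',f_scale=.0005).x
    (cx,cy),r=cv2.minEnclosingCircle(t[:,:2].astype(np.float32))
    for n,a in (('fit',e[:2]),('top mean',t[:,:2].mean(0)),('top circ r=%.4f'%r,(cx,cy))):
        d=R.T@(np.array([*a,.07])-s['position']);print(n,np.round(a,4),'tool y,z mm',np.round(d[1:]*1000,2),len(q),len(t),'ztop',round(zt,4))
E
python3 -m inch '[0,0,0,0,-20,-12,90, 0,0,0,0,-40,-20,90, 0,0,0,0,-40,-20,90, 0,0,0,0,-35,-18,90, 0,0,0,0,-14,-6,90]' && python3 -m inch '[0,0,0,0,0,0,90, 0,0,0,0,0,0,90, 0,0,0,0,0,0,90]'  && python3 - <<'E'
from h import *
go('P');held('hill');arb()
E
```

```text
clock: 5.75
position: [0.5301, -0.0779, 0.1202]
eef_rot: [[-0.004, 0.253, 0.967], [-0.001, 0.967, -0.253], [-1.0, -0.002, -0.004]]
wrist_force: [-0.4, -0.5, -2.8]
grip_width: 0.0576
clock: 6.05
position: [0.5351, -0.073, 0.1209]
eef_rot: [[0.0, 0.247, 0.969], [0.001, 0.969, -0.247], [-1.0, 0.001, -0.0]]
wrist_force: [-0.4, -0.4, -1.0]
grip_width: 0.0579
t 6.05 pos [ 0.5351 -0.073   0.1209] yaw 75.68 tilt [0.   0.04] w 0.05793412902010819 F [-0.4 -0.4 -1. ]
tool delta mm [  0.   -1.1 -61. ]
held y,z,bottom mm [-0.75  2.71 22.89] tilt deg [ 0.32 -0.67] n 7403 med res mm 0.41
fit [ 0.4783 -0.0605] tool y,z mm [ -1.97 -58.13] 1086 418 ztop 0.0752
top mean [ 0.4779 -0.06  ] tool y,z mm [ -1.56 -58.64] 1086 418 ztop 0.0752
top circ r=0.0078 [ 0.4782 -0.0598] tool y,z mm [ -1.24 -58.43] 1086 418 ztop 0.0752
```

```bash
python3 -m inch '[0,0,0,0,-1,-20,90, 0,0,0,0,0,-28,90, 0,0,0,0,0,-13,90, 0,0,0,0,0,0,90, 0,0,0,0,0,0,90]' && python3 -c "
from h import *
go('P');held('hill');arb(.05)"
```

```text
clock: 6.65
position: [0.4761, -0.06, 0.1216]
eef_rot: [[0.002, 0.248, 0.969], [-0.0, 0.969, -0.248], [-1.0, 0.0, 0.002]]
wrist_force: [-0.1, -1.1, -1.7]
grip_width: 0.0575
t 6.65 pos [ 0.4761 -0.06    0.1216] yaw 75.62 tilt [ 0.09 -0.  ] w 0.057545529352951305 F [-0.1 -1.1 -1.7]
tool delta mm [-0.   0.8 -0.7]
held y,z,bottom mm [-0.67  2.75 22.86] tilt deg [ 0.21 -0.76] n 7436 med res mm 0.41
fit [ 0.4765 -0.059 ] tool y,z mm [ 1.08 -0.33] 24 17 ztop 0.0746
top mean [ 0.4843 -0.0622] tool y,z mm [-0.01  8.07] 24 17 ztop 0.0746
top circ r=0.0028 [ 0.484  -0.0622] tool y,z mm [-0.13  7.72] 24 17 ztop 0.0746
```

```bash
python3 -m inch '[0,0,0,20,0,0,90, 0,0,0,7,0,0,90, 0,0,0,7,0,0,90, 0,0,0,0,0,0,90]' && python3 -m inch '[0,0,0,10,0,0,90, 0,0,0,10,0,0,90, 0,0,0,0,0,0,90]' && python3 -c "
from h import *
go('P',.041);held('hill')"
```

```text
clock: 7.15
position: [0.4748, -0.0604, 0.0866]
eef_rot: [[-0.001, 0.249, 0.968], [-0.0, 0.968, -0.249], [-1.0, -0.0, -0.001]]
wrist_force: [-0.7, -0.1, -1.5]
grip_width: 0.0576
clock: 7.45
position: [0.4742, -0.0602, 0.0661]
eef_rot: [[-0.002, 0.249, 0.968], [0.0, 0.968, -0.249], [-1.0, -0.0, -0.002]]
wrist_force: [-0.5, -0.8, -2.5]
grip_width: 0.0578
t 7.45 pos [ 0.4742 -0.0602  0.0661] yaw 75.57 tilt [-0.11  0.  ] w 0.05784269219160427 F [-0.5 -0.8 -2.5]
tool delta mm [25.1  1.5  1.2]
held y,z,bottom mm [-0.58  2.76 22.85] tilt deg [-0.04 -0.8 ] n 7070 med res mm 0.41
```

No contact, and the washer is threaded on. I'll continue down until it seats, shifting slightly towards the centre.

```bash
python3 -m inch '[0,0,0,8,0.5,0.5,90, 0,0,0,8,0.5,0,90, 0,0,0,5,0,0,90, 0,0,0,2,0,0,90, 0,0,0,0,0,0,90]' && python3 -m inch '[0,0,0,1,0,0,90, 0,0,0,0.5,0,0,90, 0,0,0,0,0,0,90]' && python3 -c "
from h import *
go('P',.041);held('hill')"
```

```text
clock: 8.0
position: [0.4754, -0.0594, 0.0439]
eef_rot: [[-0.001, 0.249, 0.968], [0.0, 0.968, -0.249], [-1.0, -0.0, -0.001]]
wrist_force: [-0.0, -0.6, -1.5]
grip_width: 0.0577
clock: 8.3
position: [0.4758, -0.0594, 0.0429]
eef_rot: [[0.0, 0.249, 0.968], [0.0, 0.968, -0.249], [-1.0, 0.0, 0.0]]
wrist_force: [0.1, 0.3, -1.6]
grip_width: 0.0578
t 8.3 pos [ 0.4758 -0.0594  0.0429] yaw 75.57 tilt [0.02 0.  ] w 0.0577793580948027 F [ 0.1  0.3 -1.6]
tool delta mm [ 1.9  0.4 -0.2]
held y,z,bottom mm [-0.48  3.01 22.93] tilt deg [-0.15 -1.21] n 7017 med res mm 0.49
```

```bash
python3 -m inch '[0,0,0,1,0,0,90, 0,0,0,1,0,0,90, 0,0,0,0,0,0,90]' && python3 -m inch '[0,0,0,1,0,0,90, 0,0,0,0,0,0,90]' && python3 -c "
from h import *
go('P',.041)"
```

```text
clock: 8.65
position: [0.4756, -0.0594, 0.0407]
eef_rot: [[-0.0, 0.249, 0.968], [0.0, 0.968, -0.249], [-1.0, 0.0, -0.0]]
wrist_force: [-0.6, -0.4, -2.1]
grip_width: 0.0578
clock: 8.85
position: [0.4758, -0.0594, 0.0399]
eef_rot: [[0.0, 0.249, 0.968], [0.0, 0.968, -0.249], [-1.0, 0.0, 0.0]]
wrist_force: [-0.1, -0.0, 0.7]
grip_width: 0.0576
t 8.85 pos [ 0.4758 -0.0594  0.0399] yaw 75.57 tilt [0.01 0.01] w 0.05759754627921797 F [-0.1 -0.   0.7]
tool delta mm [-1.1  0.4 -0.2]
```

Contact at TCP z ≈ 0.040, so it's seated. Release, lift, and check the stack while moving towards the dish.

```bash
python3 -m inch '[0,0,0,0,0,0,60, 0,0,0,0,0,0,0, 0,0,0,0,0,0,0, 0,0,0,-10,0,0,0, 0,0,0,-30,0,0,0]' && python3 -m inch '[0,0,0,-40,0,0,0, 0,0,0,-20,20,-4,0, 0,0,0,0,45,-10,0, 0,0,0,0,48,-12,0, 0,0,0,0,48,-12,0]' && python3 -m inch '[0,0,0,0,48,-12,0, 0,0,0,0,48,-12,0, 0,0,0,0,30,-8,0, 0,0,0,20,15,-4,0, 0,0,0,20,0,0,0]' && python3 - <<'E'
from h import *
go('D')
meas('side',T['P'],.019,.045);meas('top',T['P'],.019,.045)
c=read_camera('side');cv2.imwrite('pics/s5.png',cv2.resize(c['pixels'][130:230,225:355,::-1],(780,600)))
P=cloud(c);W=P.reshape(-1,3);r=np.hypot(W[:,0]-T['P'][0],W[:,1]-T['P'][1])
q=W[(r<.016)&(r>.0125)&(W[:,2]<.045)];print('narrow end z',np.round(np.percentile(q[:,2],[50,80,95]),4))
E
```

```text
clock: 9.35
position: [0.4741, -0.0594, 0.079]
eef_rot: [[-0.004, 0.249, 0.968], [-0.0, 0.968, -0.249], [-1.0, -0.001, -0.004]]
wrist_force: [-0.5, 0.2, 0.6]
grip_width: 0.0854
clock: 9.85
position: [0.4791, 0.1075, 0.141]
eef_rot: [[0.002, 0.251, 0.968], [0.001, 0.968, -0.251], [-1.0, 0.001, 0.001]]
wrist_force: [0.4, 0.8, -0.6]
grip_width: 0.0853
clock: 10.35
position: [0.4792, 0.2554, 0.1004]
eef_rot: [[0.002, 0.245, 0.97], [0.003, 0.97, -0.245], [-1.0, 0.003, 0.001]]
wrist_force: [-0.0, 0.4, 0.2]
grip_width: 0.0856
t 10.35 pos [0.4792 0.2554 0.1004] yaw 75.84 tilt [0.11 0.15] w 0.08562464747222749 F [-0.   0.4  0.2]
tool delta mm [-0.  -2.5  1.2]
side [ 0.4752 -0.0579] n 396 res mm 0.67
top [ 0.4758 -0.0599] n 463 res mm 0.26
narrow end z [0.0358 0.0367 0.0372]
```

View pics/s5.png

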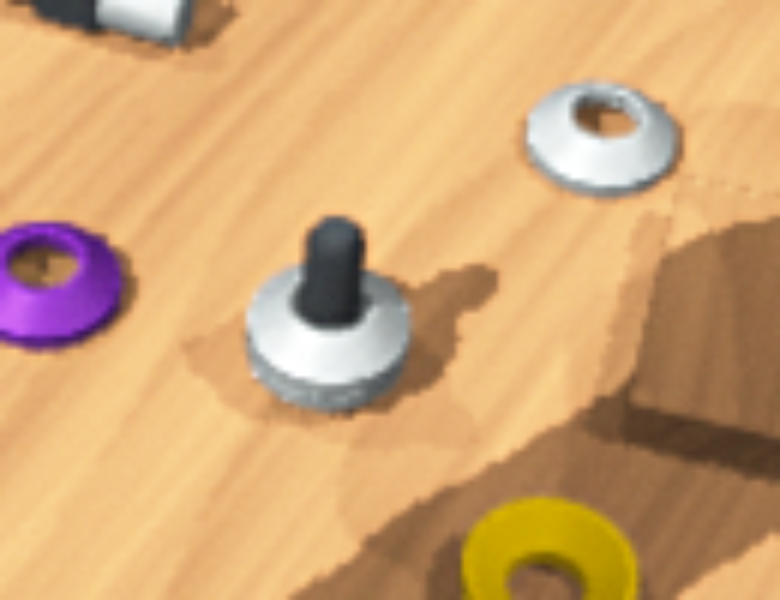

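The stack is seated and level: rim on rim, narrow end at z ≈ 0.036. Now the dish.

```bash
python3 -m inch '[0,0,0,20,-2,1,0, 0,0,0,30,0,0,0, 0,0,0,15,0,0,0, 0,0,0,8,0,0,0, 0,0,0,0,0,0,0]' && python3 -c "
from h import *
go('D',.027)" && python3 -m inch '[0,0,0,0,0,0,45, 0,0,0,0,0,0,90, 0,0,0,0,0,0,90, 0,0,0,0,0,0,90, 0,0,0,0,0,0,90]' 40 && python3 -c "
from h import *
go('D',.027);held('dish')"
```

```text
clock: 11.0
position: [0.48, 0.2488, 0.0271]
eef_rot: [[-0.0, 0.25, 0.968], [-0.0, 0.968, -0.25], [-1.0, -0.0, -0.0]]
wrist_force: [-0.3, 0.3, 0.4]
grip_width: 0.0853
t 11.0 pos [0.48   0.2488 0.0271] yaw 75.51 tilt [-0.01 -0.02] w 0.08531473635488701 F [-0.3  0.3  0.4]
tool delta mm [ 0.1  3.7 -1.3]
clock: 11.5
position: [0.4807, 0.2498, 0.0287]
eef_rot: [[0.002, 0.249, 0.968], [0.002, 0.968, -0.249], [-1.0, 0.002, 0.002]]
wrist_force: [-2.6, -1.2, 13.1]
grip_width: 0.0584
t 11.5 pos [0.4807 0.2498 0.0287] yaw 75.56 tilt [0.13 0.09] w 0.05839129425568331 F [-2.6 -1.2 13.1]
tool delta mm [ 1.7  2.5 -1.7]
held y,z,bottom mm [-0.68  5.14 26.59] tilt deg [-0.39 16.87] n 12854 med res mm 2.25
```

```bash
python3 -m inch '[0,0,0,-10,0,0,90, 0,0,0,-25,0,0,90, 0,0,0,-35,0,0,90, 0,0,0,-30,0,0,90, 0,0,0,0,0,0,90]' && python3 - <<'E'
from h import *
go('P');c,P,q=held('dish');print(np.round(q.min(0),3),np.round(q.max(0),3))
r=np.hypot(q[:,1],q[:,2]-.0015)
for a in range(0,34,3):
    k=(r>a/1e3)&(r<(a+3)/1e3)
    if k.sum()>20: print(a,k.sum(),np.round(np.percentile(q[k,0]*1e3,[10,50,90]),1))
cv2.imwrite('pics/w6.png',c['pixels'][:,:,::-1])
E
```

```text
clock: 12.05
position: [0.482, 0.2504, 0.1315]
eef_rot: [[0.006, 0.249, 0.968], [0.004, 0.968, -0.249], [-1.0, 0.006, 0.005]]
wrist_force: [0.0, 0.3, -2.6]
grip_width: 0.0578
t 12.05 pos [0.482  0.2504 0.1315] yaw 75.56 tilt [0.35 0.24] w 0.057828011847758765 F [ 0.   0.3 -2.6]
tool delta mm [  -1.3 -301.2   71.1]
held y,z,bottom mm [-0.71  0.52 27.46] tilt deg [-0.66  2.06] n 7987 med res mm 1.68
[ 0.01  -0.026 -0.03 ] [0.031 0.026 0.03 ]
12 555 [20.  21.4 26.3]
15 1110 [18.2 19.7 21.2]
18 1393 [15.7 17.4 19. ]
21 1668 [13.5 15.2 16.7]
24 1713 [11.7 13.1 14.5]
27 1091 [11.2 12.  12.8]
30 456 [11.2 12.1 17.7]
```

View pics/w6.png

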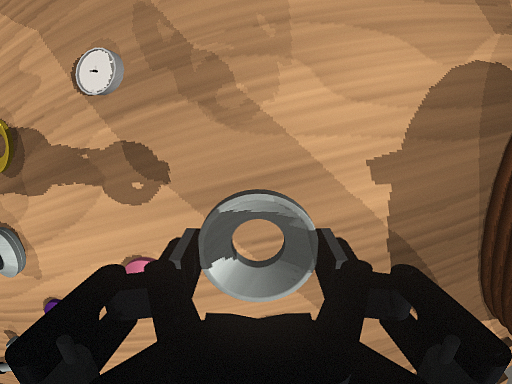

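```bash
sed -i 's/prof=np.interp(r,\[14e-3,17e-3,27e-3,30e-3,30.5e-3\],\[.0,.005,.018,.018,.01\])/prof=np.interp(r,[13.7e-3,14.2e-3,27e-3,30e-3,30.5e-3],[.004,.0082,.018,.018,.01])/' h.py
python3 -m inch '[0,0,0,0,-20,5,90, 0,0,0,0,-40,10,90, 0,0,0,0,-45,10,90, 0,0,0,0,-45,10,90, 0,0,0,0,-45,10,90]' && python3 -m inch '[0,0,0,0,-45,10,90, 0,0,0,0,-40,10,90, 0,0,0,0,-15,5,90, 0,0,0,0,-4,1,90, 0,0,0,0,0,0,90]' && python3 -m inch '[0,0,0,0,0,0,90]' && python3 -c "
from h import *
go('P');held('dish')"
```

```text
clock: 12.6
position: [0.4736, 0.0475, 0.1262]
eef_rot: [[-0.001, 0.249, 0.969], [-0.0, 0.969, -0.249], [-1.0, -0.001, -0.001]]
wrist_force: [1.1, 0.3, -1.1]
grip_width: 0.0579
clock: 13.1
position: [0.4735, -0.058, 0.1263]
eef_rot: [[-0.001, 0.25, 0.968], [0.0, 0.968, -0.25], [-1.0, -0.0, -0.001]]
wrist_force: [0.3, 0.9, -1.6]
grip_width: 0.0577
clock: 13.2
position: [0.4738, -0.0565, 0.1265]
eef_rot: [[-0.001, 0.247, 0.969], [0.001, 0.969, -0.247], [-1.0, 0.0, -0.001]]
wrist_force: [0.2, 0.2, -0.9]
grip_width: 0.0577
t 13.2 pos [ 0.4738 -0.0565  0.1265] yaw 75.67 tilt [-0.04  0.04] w 0.05773428082185292 F [ 0.2  0.2 -0.9]
tool delta mm [-0.  -2.   2.5]
held y,z,bottom mm [-0.62  0.18 29.82] tilt deg [-0.24  0.14] n 8103 med res mm 0.45
```

```bash
python3 -m inch '[0,0,0,0,-2,5,90, 0,0,0,0,0,0,90, 0,0,0,14,0,0,90, 0,0,0,7,0,0,90, 0,0,0,0,0,0,90]' && python3 -c "
from h import *
go('P');held('dish')" && python3 -m inch '[0,0,0,7,0,0,90, 0,0,0,7,0,0,90, 0,0,0,7,0,0,90, 0,0,0,0,0,0,90]' && python3 -c "
from h import *
go('P',.065);held('dish')"
```

```text
clock: 13.75
position: [0.4777, -0.0609, 0.105]
eef_rot: [[-0.002, 0.249, 0.969], [0.0, 0.969, -0.249], [-1.0, -0.0, -0.002]]
wrist_force: [0.1, -0.6, -2.8]
grip_width: 0.0582
t 13.75 pos [ 0.4777 -0.0609  0.105 ] yaw 75.59 tilt [-0.11  0.  ] w 0.05823597646970807 F [ 0.1 -0.6 -2.8]
tool delta mm [ 0.   1.3 -2.4]
held y,z,bottom mm [-0.61  0.28 29.81] tilt deg [-0.2   0.19] n 8122 med res mm 0.45
clock: 14.2
position: [0.4777, -0.0611, 0.0838]
eef_rot: [[-0.002, 0.249, 0.968], [0.0, 0.968, -0.249], [-1.0, -0.0, -0.002]]
wrist_force: [-0.6, 0.5, -1.1]
grip_width: 0.0582
t 14.2 pos [ 0.4777 -0.0611  0.0838] yaw 75.57 tilt [-0.1  0. ] w 0.05820050853049048 F [-0.6  0.5 -1.1]
tool delta mm [18.8  1.5 -2.4]
held y,z,bottom mm [-0.59  0.3  29.83] tilt deg [-0.18  0.27] n 7979 med res mm 0.45
```

Threaded without contact. Now I'll lower it to seat.

```bash
python3 -m inch '[0,0,0,7,0.5,0,90, 0,0,0,6,0.5,0,90, 0,0,0,3,0,0,90, 0,0,0,0,0,0,90]' && python3 -m inch '[0,0,0,1,0,0,90, 0,0,0,1,0,0,90, 0,0,0,0,0,0,90]' && python3 -m inch '[0,0,0,1,0,0,90, 0,0,0,0,0,0,90]' && python3 -c "
from h import *
go('P',.065)"
```

```text
clock: 14.65
position: [0.4782, -0.0601, 0.0683]
eef_rot: [[-0.001, 0.249, 0.968], [0.0, 0.968, -0.249], [-1.0, -0.0, -0.001]]
wrist_force: [0.0, 0.4, -1.6]
grip_width: 0.0578
clock: 14.95
position: [0.4786, -0.0602, 0.0668]
eef_rot: [[0.0, 0.249, 0.968], [0.0, 0.968, -0.249], [-1.0, 0.0, 0.0]]
wrist_force: [0.0, -1.1, -1.6]
grip_width: 0.0578
clock: 15.15
position: [0.4786, -0.0601, 0.0658]
eef_rot: [[0.0, 0.249, 0.968], [0.0, 0.968, -0.249], [-1.0, 0.0, 0.0]]
wrist_force: [0.4, 0.4, -0.9]
grip_width: 0.0578
t 15.15 pos [ 0.4786 -0.0601  0.0658] yaw 75.57 tilt [0. 0.] w 0.05782074805576165 F [ 0.4  0.4 -0.9]
tool delta mm [ 0.8  0.4 -3.1]
```

```bash
python3 -m inch '[0,0,0,0.7,0,0,90, 0,0,0,0,0,0,90]' && python3 -m inch '[0,0,0,0.7,0,0,90, 0,0,0,0,0,0,90]' && python3 -m inch '[0,0,0,0.7,0,0,90, 0,0,0,0,0,0,90]'
```

```text
clock: 15.35
position: [0.4786, -0.0602, 0.0651]
eef_rot: [[-0.0, 0.249, 0.968], [0.0, 0.968, -0.249], [-1.0, 0.0, -0.0]]
wrist_force: [-0.3, 0.0, -2.1]
grip_width: 0.0579
clock: 15.55
position: [0.4788, -0.0602, 0.0646]
eef_rot: [[0.0, 0.249, 0.968], [0.0, 0.968, -0.249], [-1.0, 0.0, 0.0]]
wrist_force: [-1.3, 0.2, 4.2]
grip_width: 0.0576
clock: 15.75
position: [0.4789, -0.0602, 0.0643]
eef_rot: [[0.001, 0.249, 0.968], [0.0, 0.968, -0.249], [-1.0, 0.0, 0.001]]
wrist_force: [-3.0, -0.7, 11.2]
grip_width: 0.0575
```

Seated (+11 N). Release, lift, go to hill B.

```bash
python3 -m inch '[0,0,0,0,0,0,60, 0,0,0,0,0,0,0, 0,0,0,0,0,0,0, 0,0,0,-10,0,0,0, 0,0,0,-30,0,0,0]' && python3 -m inch '[0,0,0,-30,0,0,0, 0,0,0,-10,-20,0,0, 0,0,0,0,-45,1,0, 0,0,0,0,-45,1,0, 0,0,0,0,-40,1,0]' && python3 -m inch '[0,0,0,20,-12,1,0, 0,0,0,30,-3,0,0, 0,0,0,0,0,0,0, 0,0,0,0,0,0,0]' && python3 - <<'E'
from h import *
meas('side',T['P'],.0425,.065);meas('top',T['P'],.0425,.065)
T['B']=meas('side',T['B'])
go('B',.022)
c=read_camera('side');cv2.imwrite('pics/s7.png',cv2.resize(c['pixels'][110:230,225:381,::-1],(780,600)))
W=cloud(c).reshape(-1,3);r=np.hypot(W[:,0]-T['P'][0],W[:,1]-T['P'][1])
q=W[(r<.03)&(r>.026)&(W[:,2]>.045)];print('rim z',np.round(np.percentile(q[:,2],[10,50,90]),4))
E
```

```text
clock: 16.25
position: [0.477, -0.0601, 0.1028]
eef_rot: [[-0.005, 0.249, 0.968], [-0.0, 0.968, -0.249], [-1.0, -0.001, -0.004]]
wrist_force: [-0.6, 0.5, -0.1]
grip_width: 0.0852
clock: 16.75
position: [0.4436, -0.2081, 0.1447]
eef_rot: [[0.001, 0.249, 0.968], [-0.0, 0.968, -0.249], [-1.0, -0.0, 0.001]]
wrist_force: [0.4, -0.5, -0.8]
grip_width: 0.0852
clock: 17.15
position: [0.4411, -0.2206, 0.0941]
eef_rot: [[-0.001, 0.249, 0.968], [0.001, 0.968, -0.249], [-1.0, 0.0, -0.001]]
wrist_force: [-0.2, -0.6, 0.7]
grip_width: 0.0854
side [ 0.4767 -0.0592] n 355 res mm 0.37
top [ 0.4771 -0.0602] n 513 res mm 0.28
side [ 0.4417 -0.2199] n 314 res mm 0.81
t 17.3 pos [ 0.4423 -0.2207  0.095 ] yaw 75.63 tilt [ 0.1  -0.02] w 0.085316578283482 F [ 0.5 -0.2  0.2]
tool delta mm [73.   0.6 -0.9]
rim z [0.048  0.0527 0.0549]
```

View pics/s7.png

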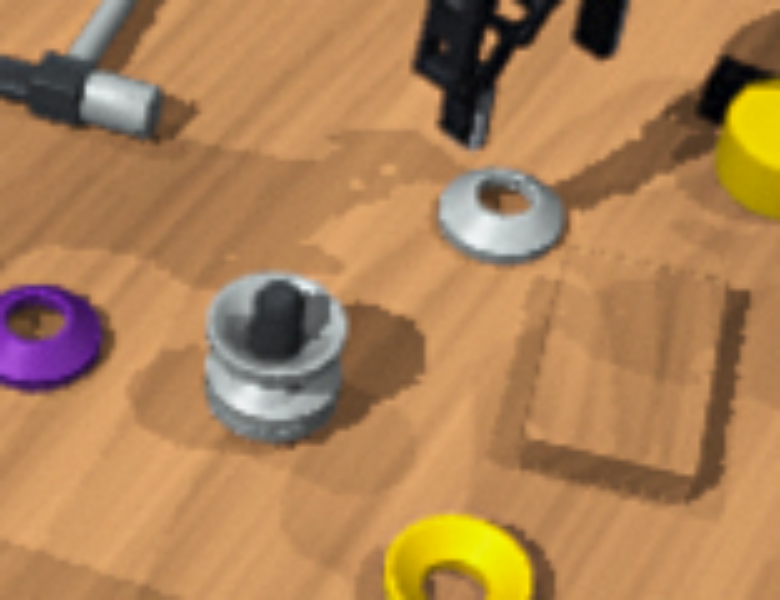

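The third washer is seated and level. Now grip hill B.

```bash
python3 -m inch '[0,0,0,25,0,0,0, 0,0,0,25,0,0,0, 0,0,0,15,0,0,0, 0,0,0,8,0,0,0, 0,0,0,0,0,0,0]' && python3 -m inch '[0,0,0,0,0,0,45, 0,0,0,0,0,0,90, 0,0,0,0,0,0,90, 0,0,0,0,0,0,90, 0,0,0,0,0,0,90]' 40 && python3 -m inch '[0,0,0,-10,0,0,90, 0,0,0,-25,0,0,90, 0,0,0,-40,0,0,90, 0,0,0,-40,0,0,90, 0,0,0,0,0,0,90]' && python3 -c "
from h import *
go('P');held('hill')"
```

```text
clock: 17.85
position: [0.4413, -0.2207, 0.0205]
eef_rot: [[-0.001, 0.249, 0.969], [0.0, 0.969, -0.249], [-1.0, 0.0, -0.001]]
wrist_force: [0.1, 1.4, -0.2]
grip_width: 0.0853
clock: 18.35
position: [0.442, -0.2211, 0.0221]
eef_rot: [[0.002, 0.249, 0.969], [-0.0, 0.969, -0.249], [-1.0, 0.0, 0.002]]
wrist_force: [-2.1, 0.6, 10.3]
grip_width: 0.0567
clock: 18.85
position: [0.4439, -0.2223, 0.141]
eef_rot: [[0.008, 0.25, 0.968], [-0.003, 0.968, -0.25], [-1.0, -0.0, 0.009]]
wrist_force: [0.3, -0.6, -2.1]
grip_width: 0.0571
t 18.85 pos [ 0.4439 -0.2223  0.141 ] yaw 75.54 tilt [ 0.48 -0.15] w 0.05706636649481114 F [ 0.3 -0.6 -2.1]
tool delta mm [ -0.2 166.1 -10. ]
held y,z,bottom mm [-0.71  3.07 23.15] tilt deg [ 0.38 -0.55] n 7376 med res mm 0.41
```

```bash
python3 -m inch '[0,0,0,0,20,-1,90, 0,0,0,0,40,-3,90, 0,0,0,0,45,-3,90, 0,0,0,0,40,-3,90, 0,0,0,0,18,0,90]' && python3 -m inch '[0,0,0,0,3,0,90, 0,0,0,0,0,0,90, 0,0,0,0,0,0,90, 0,0,0,0,0,0,90]' && python3 -c "
from h import *
go('P');held('hill')"
```

```text
clock: 19.4
position: [0.4718, -0.0564, 0.1349]
eef_rot: [[-0.002, 0.245, 0.97], [0.002, 0.97, -0.245], [-1.0, 0.001, -0.002]]
wrist_force: [-0.2, 0.5, -1.7]
grip_width: 0.0569
clock: 19.8
position: [0.4726, -0.0591, 0.1356]
eef_rot: [[-0.0, 0.251, 0.968], [-0.0, 0.968, -0.251], [-1.0, -0.001, -0.0]]
wrist_force: [0.3, 0.2, -1.1]
grip_width: 0.0567
t 19.8 pos [ 0.4726 -0.0591  0.1356] yaw 75.44 tilt [-0.02 -0.02] w 0.056739610897643074 F [ 0.3  0.2 -1.1]
tool delta mm [-0.   0.9  3. ]
held y,z,bottom mm [-0.81  3.04 23.13] tilt deg [ 0.59 -0.5 ] n 7363 med res mm 0.41
```

```bash
python3 -m inch '[0,0,0,15,0.5,3,90, 0,0,0,15,0,0,90, 0,0,0,7,0,0,90, 0,0,0,0,0,0,90]' && python3 -m inch '[0,0,0,7,0,0,90, 0,0,0,5,0,0,90, 0,0,0,5,0,0,90, 0,0,0,0,0,0,90]' && python3 -c "
from h import *
go('P',.0762);held('hill')"
```

```text
clock: 20.25
position: [0.4753, -0.0585, 0.098]
eef_rot: [[-0.002, 0.25, 0.968], [-0.0, 0.968, -0.25], [-1.0, -0.001, -0.002]]
wrist_force: [0.4, -0.1, -1.8]
grip_width: 0.0566
clock: 20.65
position: [0.4757, -0.0579, 0.0812]
eef_rot: [[-0.001, 0.249, 0.968], [0.0, 0.968, -0.249], [-1.0, -0.0, -0.001]]
wrist_force: [-0.3, -1.1, -2.0]
grip_width: 0.0562
t 20.65 pos [ 0.4757 -0.0579  0.0812] yaw 75.57 tilt [-0.05  0.  ] w 0.056246984759933796 F [-0.3 -1.1 -2. ]
tool delta mm [ 5.  -1.1  0.3]
held y,z,bottom mm [-0.47  3.23 23.23] tilt deg [-0.09 -1.1 ] n 7991 med res mm 0.48
```

```bash
python3 -m inch '[0,0,0,2,-1,0,90, 0,0,0,1.5,0,0,90, 0,0,0,0,0,0,90]' && python3 -m inch '[0,0,0,1,0,0,90, 0,0,0,0,0,0,90]' && python3 -m inch '[0,0,0,0.7,0,0,90, 0,0,0,0,0,0,90]' && python3 -m inch '[0,0,0,0.7,0,0,90, 0,0,0,0,0,0,90]'
```

```text
clock: 21.0
position: [0.4758, -0.0589, 0.0781]
eef_rot: [[-0.0, 0.249, 0.968], [0.0, 0.968, -0.249], [-1.0, 0.0, -0.0]]
wrist_force: [0.1, 0.0, -1.5]
grip_width: 0.0567
clock: 21.2
position: [0.4758, -0.0589, 0.0772]
eef_rot: [[0.0, 0.249, 0.968], [0.0, 0.968, -0.249], [-1.0, 0.0, 0.0]]
wrist_force: [0.5, 1.0, -1.5]
grip_width: 0.0566
clock: 21.4
position: [0.4758, -0.0589, 0.0765]
eef_rot: [[-0.0, 0.249, 0.968], [0.0, 0.968, -0.249], [-1.0, 0.0, -0.0]]
wrist_force: [-0.1, 0.2, -1.5]
grip_width: 0.0566
clock: 21.6
position: [0.4759, -0.059, 0.0759]
eef_rot: [[0.0, 0.249, 0.968], [0.0, 0.968, -0.249], [-1.0, 0.0, 0.0]]
wrist_force: [0.1, -1.2, 1.7]
grip_width: 0.0569
```

Contact at 0.076 as predicted. One more nudge, release, and retreat.

```bash
python3 -m inch '[0,0,0,0.5,0,0,90, 0,0,0,0,0,0,90]' && python3 -m inch '[0,0,0,0,0,0,60, 0,0,0,0,0,0,0, 0,0,0,0,0,0,0, 0,0,0,-10,0,0,0, 0,0,0,-30,0,0,0]' && python3 -m inch '[0,0,0,-40,0,0,0, 0,0,0,-40,0,0,0, 0,0,0,0,0,45,0, 0,0,0,0,-20,45,0, 0,0,0,0,-20,45,0]' && python3 -m inch '[0,0,0,0,-40,20,0, 0,0,0,0,-40,0,0, 0,0,0,0,0,0,0, 0,0,0,0,0,0,0]' && python3 - <<'E'
from h import *
go('P')
meas('side',T['P'],.058,.085);meas('top',T['P'],.058,.085)
for n in('side','top'):
    c=read_camera(n);W=cloud(c).reshape(-1,3);r=np.hypot(W[:,0]-T['P'][0],W[:,1]-T['P'][1])
    q=W[(r<.016)&(r>.0125)&(W[:,2]>.05)];print(n,'narrow end z',np.round(np.percentile(q[:,2],[20,50,80]),4))
    q=W[(r<.027)&(r>.018)&(W[:,2]>.055)&(W[:,2]<.08)];w=q-[*T['P'],0];rr=np.hypot(w[:,0],w[:,1])
    A=np.c_[w[:,:2],np.ones(len(q))];s=np.linalg.lstsq(A,q[:,2]+rr*10/13,rcond=None)[0];print('tilt deg',np.round(np.degrees(s[:2]),2),'apex check z17',s[2]-.017*10/13)
    if n=='side': cv2.imwrite('pics/s8.png',cv2.resize(c['pixels'][110:230,215:371,::-1],(780,600)))
E
```

```text
clock: 21.8
position: [0.476, -0.0591, 0.0757]
eef_rot: [[0.001, 0.249, 0.968], [0.0, 0.968, -0.249], [-1.0, 0.0, 0.001]]
wrist_force: [-1.8, -0.5, 6.0]
grip_width: 0.0568
clock: 22.3
position: [0.4742, -0.0589, 0.1144]
eef_rot: [[-0.005, 0.249, 0.968], [-0.0, 0.968, -0.249], [-1.0, -0.001, -0.004]]
wrist_force: [-0.1, -1.1, 0.8]
grip_width: 0.0857
clock: 22.8
position: [0.5983, -0.1312, 0.197]
eef_rot: [[0.002, 0.247, 0.969], [0.001, 0.969, -0.247], [-1.0, 0.001, 0.002]]
wrist_force: [0.2, -0.3, -0.1]
grip_width: 0.0853
clock: 23.2
position: [0.5953, -0.2152, 0.1958]
eef_rot: [[-0.0, 0.252, 0.968], [-0.0, 0.968, -0.252], [-1.0, -0.0, -0.0]]
wrist_force: [0.0, 0.9, 0.1]
grip_width: 0.0857
t 23.2 pos [ 0.5953 -0.2152  0.1958] yaw 75.4 tilt [-0.01 -0.02] w 0.08566859636312549 F [0.  0.9 0.1]
tool delta mm [  -0.   121.  -155.1]
side [ 0.4759 -0.0577] n 450 res mm 0.66
top [ 0.4765 -0.0596] n 590 res mm 0.29
side narrow end z [0.0687 0.0711 0.0722]
tilt deg [ 2.11 -1.77] apex check z17 0.07152306818330349
top narrow end z [0.072  0.0733 0.0743]
tilt deg [ 1.99 -1.54] apex check z17 0.07330103096111878
```

View pics/s8.png

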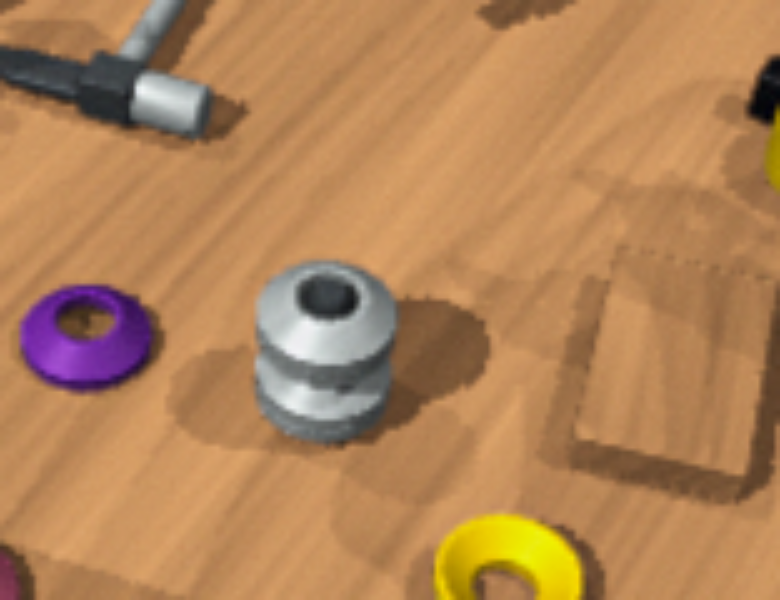

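The four stand alternating and level. The apparent 2° tilt comes mostly from the 0.8 mm offset of the fit centre; corrected, it is about 0.5°. Hand in.

```bash
python3 -c "
from rig import *
print(close_job())"
```

```text
the job is handed in; nothing more can be done
None
```

All four conical washers are on the arbor with alternating faces, and the job was handed in at about 23 s of the 61 s allowed. The washer already there lay as a dish, so I added hill, dish, hill. Each was lowered in small steps until the wrist force showed contact, then released.

- **Position:** in the last top-camera check the top washer sat about 1 mm from the arbor axis. The side camera read within about 1.5 mm, with a looser fit.
- **Height:** the top of the stack measured 71.5 to 73.3 mm, depending on the camera, against the 72 mm that only alternating faces give. That puts the top washer's centre near 63 mm.
- **Tilt:** the raw fit gave about 2 to 2.7°. I put most of that down to a 0.8 mm error in the assumed centre and estimate about 0.5°. Either value is under the 5° limit.
- **Robot and other objects:** the arm stood clear with no contact force at the end. Nothing else looked moved in the last side-camera crop, which shows only part of the bench, so the flat ring and tea-light were not rechecked.

**Failed attempt:** the first grip on hill A was too high and rode up onto the cone, with about 33 N at the wrist. I reopened, checked that the washer had not moved, and gripped about 7 mm lower.

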